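# Pick the large angle bracket out of the parts bin and nest it in the V holder

### The job

A flat bar lies across the parts bin: lift it off and lay it flat on the bench. Then take the large angle bracket out of the bin, leaving the other parts in there, set it down on the open bench away from the holder and let go, so that you can take it another way (by its two ends), and nest it in the angle fixed on the holder: V opening upward, legs lying on legs all along, centred end to end. Do not disturb the wash bottle, the beaker or the timer.

Things in the scene. Friction and masses are not known exactly. Their poses are not given: they have to be found in the camera images.
- parts_bin: open grey bin, fixed, 228 mm long (y) by 108 mm wide (x), 52 mm high, 236 x 116 mm over the rim lip; walls 4 mm, inner floor 6 mm above the bench. Origin: centre of the underside. Three aluminium sections lie in a row along y (order varies), each running across the bin (along x); a round rod lies along each long wall, beyond the sections' ends
- bracket_leg (a point): the target: large aluminium angle, two 40 mm legs, 5 mm thick, 62 mm long, 45-90 g; one leg flat, one upright. Point: centre of the upright leg (mid-length, mid-thickness, 20 mm up). x along its length, z up, y toward the flat leg's free edge (37.5 mm ahead). In the bin 25 mm or more are free behind the upright leg; rods block the ends. The legs are alike: either may lie on either side of the V
- bracket: the same bracket; origin: centre of its 62 x 40 mm footprint, on the underside of the flat leg; axes as for bracket_leg
- bracket_heel (a point): middle (along the length) of the bracket's outer corner edge: 2.5 mm behind (-y) and 20 mm below bracket_leg
- small_angle_mid (a point): a smaller angle of the same kind, legs 28 mm, 4 mm thick, 62 mm long, lying the same way; stays in the bin. Point: centre of its footprint, 14 mm up
- channel_mid (a point): U channel, opening upward, 36 mm wide, 38 mm high, 62 mm long; stays in the bin. Point: its centre
- rod_1: round aluminium rod, 12 mm thick, 200 mm long, lying by one long wall of the bin; stays in the bin. Origin: at mid-length, on its surface
- rod_2: the like rod by the other long wall; stays in the bin
- flat_bar_mid (a point): flat aluminium bar 150 x 25 x 8 mm, loose, 56-112 g, resting on the bin's two long rims above the bracket. Point: its centre; x along its length, z up, y across its 25 mm width
- holder: fixed: grey plate 100 (x) by 70 (y) by 8 mm with a saddle and an aluminium angle fixed V-up: legs 40 mm, 5 mm thick, 50 mm long, V along y, legs rising at 45 degrees to +x and -x, tips 53 mm above the bench. The 62 mm bracket stands out 6 mm at each end; beyond the ends there is only the plate below. Origin: centre of the underside
- seat (a point): the inner corner line of the holder's angle, at mid-length, 29 mm above the bench: bracket_heel comes to lie here
- wash_bottle: white wash bottle with a bent spout, 64 x 78 mm, 197 mm high, loose bystander; origin: centre of its underside
- beaker: 100 ml glass beaker, 56 mm across, 65 mm high, loose bystander; origin: centre of its underside
- timer: white timer with three buttons, 62 x 62 x 18 mm, loose bystander; origin: centre of its underside

How it is judged:
By the outcome, as a careful person would: the job done as asked, in the order asked, and still so for the second after the job is handed in, with the robot touching nothing.
It also fails if it takes over 72 s, if anything falls off the work surface, if the arm or the gripper's body presses on something with over 40 N, if the wrist force passes 120 N, or if a joint passes its speed limit or range.

### The arm

A 6-joint arm with a two-finger parallel gripper is mounted at the origin on a cart in front of the work surface, level with it; the furniture and walls round the work are solid. World frame = base frame: x ahead of the robot, y to its left, z up, the work surface at z = 0. Lengths are in m, angles in rad, forces in N, time in s.
With the tool pointing down it reaches from about 0.275 to 0.975 m from the base axis. Payload 8.4 kg.
Tool frame: the origin (TCP) lies between the finger pads; the fingertips stand tip_reach ahead of it and the grasp point (between the pads) is the TCP (tip_reach is the distance from the TCP to the fingertips, in m); z points along the fingers, x is the direction in which the jaws open and shut, and the axes are right-handed (so a half turn about z gives the same grasp; the last joint's range is limited). The gripper opens to 92 mm and grips with 3 to 60 N. Pads are 20 mm wide; open, the fingers measure 128 mm over their backs; the gripper's body (75 mm by 189 mm) begins 69 mm behind the grasp point.
Start: joints at [1.234, 0.353, 1.633, -0, 1.155, -0.002], TCP at [0.205, 0.59, 0.234] pointing down, gripper open.
Joint ranges: [-2.63, 2.63], [-0.92, 2.1], [0.06, 2.66], [-1.3, 4.44], [0, 2.69], [-3.02, 3.02]. Speed limits (rad/s): [2.22, 2.22, 2.79, 3.14, 3.14, 3.14].

### API

Orientations are given as a unit quaternion [w, x, y, z].
In Python, from workcell import * gives the robot as it stands.
- The arm moves only by the tool move_arm, never from a script. Its argument "increments" is a list of rows, each a list of 7 numbers: the opening, from 0 (shut) to 1 (fully open), then the shift along the tool's x, y, z in units of 30 mm (1.0 is 30 mm), then the turn, a rotation vector about the tool's x, y, z in units of pi rad (1.0 is pi rad). In form: [[fingers, tx, ty, tz, ax, ay, az], ...]. A call has exactly 8 rows; each row shifts and turns the commanded pose from where the row before left it, along the tool's axes as they then stand; what a row does not reach is not made up. A row lasts 1/12 s, in which the tool goes at most 41.7 mm and 7.16 degrees, less where a joint would pass 70% of its speed; a pose out of reach is approached as far as the arm can. A call with a number of a shift or a turn outside -1 to 1 is refused whole. A call with a gripper value outside its range is refused whole. The fingers move at their own pace and stop on an object; "grip_force" is the grip in N (left out, the last holds). Time passes only in rows, so rows that do not move let the fingers close, or fill a call up. It gives the time, the measured TCP pose, the force and the opening at its end, in the units of the state.
- get_state(): the state, without advancing time (a new reading comes with each control period).
- capture(name): name is "scene" or "top"; returns a dict with "image" (384x512x3 uint8, red, green, blue), "depth" (384x512 float32, m along the optical axis (not along the pixel's ray), 0 where there is no reading), "fx", "fy", "cx", "cy" (pixels), "world_to_cam" (4x4, takes a point from world to camera coordinates). Camera axes: x right, y down, z forward; pixel columns grow to the right and rows downward; lengths in m; the calibration is good to about 2 mm. A picture is of the moment at which its call begins.
- close_job(): hands the job in, once; it reports no verdict.
Trained networks look in a picture, given as the dict that the camera call returned (one of the last four; its "shot" number tells which), for a name from the list of things; names that differ only in an ending like _2 or _b are one class to them, and where a whole thing is asked for, a point or a joint stands for the part that bears it (a point fixed in the world has none). Each returns a list of dicts, best first, with "conf" (0 to 1); they miss things now and then, are a little off and sometimes report something else, mostly with a low value. They report only what shows in the picture. A call takes as long as a camera call.
- silhouettes(picture, query): "mask" (384x512 bool, what is visible of it).
- place_of(picture, query): "location" ([x, y, z] in m, in world coordinates, good to about 4 mm: a listed point, or the origin of a listed thing).
The state is a dict: "time_s": time; "joints": joint angles; "dq": joint speeds; "effort": joint torques, N m; "position": TCP position; "eef_rot": TCP orientation; "wrist_force": force on the tool from outside, world axes, zero at the start; "ft_torque": the same for the moment, N m; "finger_gap": opening from 0.0 (shut) to 1.0 (fully open).
Only numpy, scipy, OpenCV 4.12 (cv2) and the standard library are available. Lean on these libraries where they do the work, as an engineer would, in place of code of your own. Each camera call takes 0.05 s, during which the arm holds its last target. There are 200 camera calls.

## Working session

There is one attempt and no reset: what is moved stays moved. The work goes in short steps, Python scripts to look and compute and a tool call to move; the robot and the scene stay as the last step left them, time stands still between calls to the robot, and variables do not carry over. Pictures are saved under pics/ and viewed, about 8 in all and at most 12, crops included, and the job is handed in when it is done.

Besides the shell and the picture viewer there is one more tool, called after "Emit:" as name([rows], argument=value, ...), one row to a line, values as JSON. move_arm: Moves the arm, as the interface text tells. Its arguments: {"type":"object","properties":{"increments":{"type":"array","items":{"type":"array","items":{"type":"number"}}},"grip_force":{"type":"number"}},"required":["increments"]}

```bash
mkdir -p pics; ls; cat > h.py <<'E'
from workcell import *
import numpy as np, cv2
def cloud(p):
    d=p["depth"];v,u=np.mgrid[:384,:512]
    c=np.stack([(u-p["cx"])/p["fx"]*d,(v-p["cy"])/p["fy"]*d,d,np.ones_like(d)],-1)
    w=c@np.linalg.inv(p["world_to_cam"]).T
    w[d==0]=np.nan
    return w[...,:3]
E
python3 - <<'E'
from h import *
for n in ("scene","top"):
    p=capture(n); cv2.imwrite(f"pics/{n}0.png",cv2.resize(p["image"][...,::-1],(768,576)))
    print(n,np.linalg.inv(p["world_to_cam"]).round(3).tolist(),p["fx"])
    for q in ["parts_bin","bracket_leg","bracket","small_angle_mid","channel_mid","flat_bar_mid","holder","seat","wash_bottle","beaker","timer","rod_1"]:
        print(q,[(np.round(r["location"],3).tolist(),round(r["conf"],2)) for r in place_of(p,q)[:2]])
print(get_state())
E
```

```text
pics
scene [[-0.501, -0.483, 0.719, -0.15], [-0.865, 0.261, -0.427, 0.416], [0.019, -0.836, -0.548, 0.602], [0.0, 0.0, 0.0, 1.0]] 401.99809866189565
parts_bin [([0.508, -0.28, -0.001], 0.78), ([0.655, 0.176, 0.002], 0.45)]
bracket_leg [([0.496, -0.219, 0.03], 0.48)]
bracket [([0.494, -0.227, 0.004], 0.59)]
small_angle_mid [([0.515, -0.271, 0.016], 0.6)]
channel_mid [([0.518, -0.336, 0.022], 0.93)]
flat_bar_mid [([0.495, -0.205, 0.058], 0.94)]
holder [([0.512, 0.236, 0.001], 0.8), ([0.521, -0.341, 0.021], 0.44)]
seat [([0.515, 0.238, 0.024], 0.95)]
wash_bottle [([0.629, -0.01, 0.004], 0.69)]
beaker [([0.656, 0.176, 0.002], 0.75), ([0.653, -0.207, -0.006], 0.48)]
timer [([0.655, -0.206, -0.003], 0.84)]
rod_1 [([0.554, -0.272, 0.009], 0.44)]
top [[-0.002, -0.987, 0.163, 0.404], [-1.0, 0.001, -0.008, -0.013], [0.007, -0.164, -0.987, 1.011], [0.0, 0.0, 0.0, 1.0]] 354.32256917543026
parts_bin [([0.509, -0.28, -0.002], 0.75)]
bracket_leg [([0.499, -0.218, 0.028], 0.7)]
bracket [([0.495, -0.202, 0.008], 0.61)]
small_angle_mid [([0.51, -0.267, 0.02], 0.56)]
channel_mid [([0.523, -0.34, 0.023]
[... 379 characters left out ...]
.53)]
{'time_s': 1.3, 'joints': array([ 1.23359721e+00,  3.53004225e-01,  1.63341226e+00, -1.34941586e-05,
        1.15516687e+00, -2.36466560e-03]), 'dq': array([-4.96665177e-04, -7.12456817e-05, -1.34223943e-03,  1.06300670e-03,
        5.94756979e-04,  6.88699954e-05]), 'effort': array([ 6.18366721e-04, -5.93774092e+01, -3.34564447e+01,  7.00437301e-02,
        1.57215202e-02, -7.76975958e-05]), 'position': array([0.20536812, 0.59030204, 0.23357507]), 'eef_rot': array([2.35571141e-06, 8.15048364e-01, 5.79392928e-01, 7.35878488e-06]), 'wrist_force': array([-0.3406385 , -0.15253769, -0.42903778]), 'ft_torque': array([-0.02714602, -0.00643026,  0.03248621]), 'finger_gap': 1.0025036758550208}
```

View pics/top0.png

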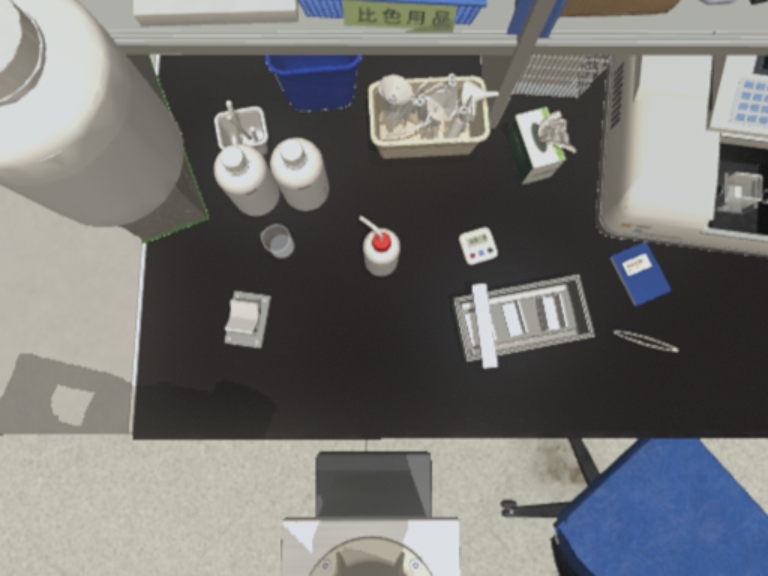

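View pics/scene0.png

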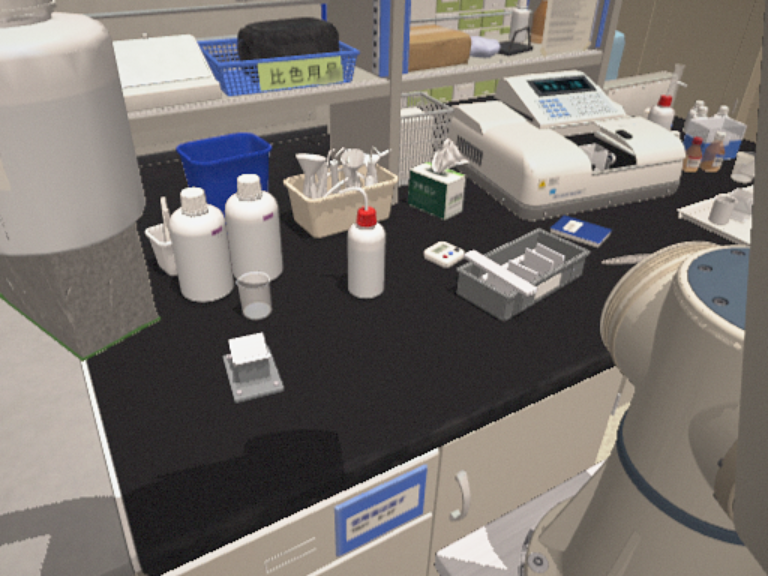

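The top view shows the bin at about (525,318) px, turned a few degrees, with the flat bar at (485,325) px over its left end. The holder is at (247,320) px, the wash bottle at (381,250), the timer at (478,245) and the beaker at (278,240). A big vessel stands at upper left in both views. Next I'll measure the angles and clearances from depth.

```bash
cat >> h.py <<'E'
def rect(pts):
    (c,(w,h),a)=cv2.minAreaRect(pts.astype(np.float32)*1000)
    b=cv2.boxPoints((c,(w,h),a)); e=[b[1]-b[0],b[2]-b[1]]; e=max(e,key=np.linalg.norm)
    return np.round(c,1),sorted([round(w,1),round(h,1)]),round(np.degrees(np.arctan2(e[1],e[0]))%180,1)
E
python3 - <<'E'
from h import *
p=capture("top");w=cloud(p)
def near(q,c,r): 
    return (np.abs(w[...,0]-c[0])<r[0])&(np.abs(w[...,1]-c[1])<r[1])
for q in ["flat_bar_mid","parts_bin","holder","bracket","small_angle_mid","channel_mid","timer","beaker"]:
    for r in silhouettes(p,q)[:1]:
        m=r["mask"]; pts=w[m]; pts=pts[~np.isnan(pts[:,0])]
        z=np.percentile(pts[:,2],[5,50,95]).round(3)
        print(q,round(r["conf"],2),m.sum(),z,rect(pts[:,:2]))
        if q in("flat_bar_mid","parts_bin"):
            t=pts[pts[:,2]>(0.054 if q=="flat_bar_mid" else .047)]; print("  top",rect(t[:,:2]),np.median(t[:,2]))
        if q=="holder":
            for lo,hi in((.004,.013),(.02,.06)):
                t=pts[(pts[:,2]>lo)&(pts[:,2]<hi)]; print("  ",lo,len(t),rect(t[:,:2]))
# big obstacles
g=np.zeros((14,22))
for i in range(14):
    for j in range(22):
        m=near(0,(0.2+.05*i,0.75-.07*j),(.025,.035)); 
        if m.any(): g[i,j]=np.nanmax(w[...,2][m])
print("y",[round(.75-.07*j,2) for j in range(22)])
for i in range(14): print(round(.2+.05*i,2),(g[i]*1000).astype(int).tolist())
im=p["image"][150:255,290:410][...,::-1]
im2=p["image"][180:245,140:205][...,::-1]
a=cv2.resize(im,(600,525),interpolation=cv2.INTER_CUBIC);cv2.imwrite("pics/c1.png",a)
E
```

```text
flat_bar_mid 0.95 565 [0.048 0.061 0.063] (array([ 495.1, -211.1]), [38.1, 150.7], np.float32(6.3))
  top (array([ 493.8, -205.1]), [25.7, 149.5], np.float32(6.3)) 0.06070459838441211
parts_bin 0.69 1892 [0.004 0.015 0.054] (array([ 512.4, -278. ]), [122.9, 237.4], np.float32(100.5))
  top (array([ 509.3, -278.6]), [115.9, 237.4], np.float32(100.7)) 0.05232719634615196
holder 0.85 881 [0.005 0.011 0.052] (array([511.9, 233.8]), [72.3, 101.2], np.float32(172.2))
   0.004 467 (array([511.3, 233. ]), [70.5, 100.0], np.float32(171.5))
   0.02 384 (array([511.3, 232.7]), [50.2, 55.8], np.float32(171.8))
bracket 0.6 154 [0.008 0.012 0.047] (array([ 493.5, -203.5]), [40.0, 61.2], np.float32(12.8))
small_angle_mid 0.62 259 [0.008 0.011 0.035] (array([ 510.1, -269.6]), [28.1, 60.3], np.float32(13.2))
channel_mid 0.91 357 [0.008 0.02  0.046] (array([ 523.1, -345.6]), [52.9, 63.0], np.float32(8.9))
timer 0.73 398 [0.013 0.016 0.02 ] (array([ 652. , -205.4]), [59.2, 59.3], np.float32(18.0))
beaker 0.89 350 [0.001 0.031 0.065] (array([656.7, 180.8]), [51.8, 67.6], np.float32(72.1))
y [0.75, 0.68,
[... 657 characters left out ...]
4, 6, 5, 56, 55, 5, 6, 6, 6, 62, 65, 47, 55, 9, 13, 6, 6, 5]
0.55 [0, 3, 2, 3, 4, 5, 6, 55, 55, 5, 5, 5, 7, 66, 65, 56, 56, 6, 15, 14, 8, 6]
0.6 [0, 3, 4, 5, 3, 6, 4, 5, 6, 4, 4, 182, 5, 17, 19, 52, 56, 13, 16, 14, 6, 7]
0.65 [0, 3, 3, 3, 401, 456, 454, 5, 67, 67, 5, 198, 5, 21, 23, 5, 5, 106, 120, 126, 102, 103]
0.7 [1, 2, 3, 2, 2, 510, 509, 153, 153, 143, 5, 5, 4, 16, 19, 6, 7, 138, 141, 141, 117, 116]
0.75 [3, 4, 0, 0, 0, 510, 510, 193, 192, 192, 140, 5, 6, 5, 6, 5, 6, 144, 145, 145, 118, 118]
0.8 [-1, 0, 0, 0, 0, 510, 510, 187, 186, 192, 136, 93, 95, 5, 5, 158, 157, 142, 147, 155, 162, 153]
0.85 [0, 0, 0, 0, 0, 456, 455, 119, 123, 5, 5, 157, 154, 153, 97, 156, 159, 140, 148, 175, 183, 0]
```

View pics/c1.png

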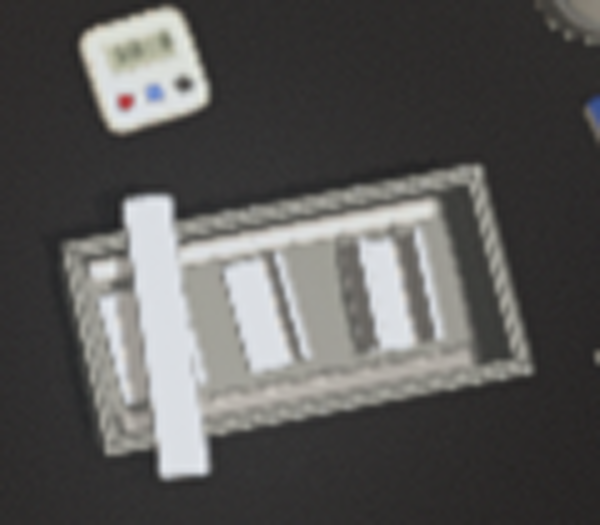

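The top crop shows the bar at (165,335) px across the bin. A white strip of the bracket's section shows at (115,350) px and a sliver at (200,365) px. The small angle is at (260,310) px and the channel at (385,295) px.

```bash
cat >> h.py <<'E'
from scipy.spatial.transform import Rotation as R
def pose(s=None):
    s=s or get_state(); q=s["eef_rot"]; return np.array(s["position"]),R.from_quat([q[1],q[2],q[3],q[0]])
def down(az): # tool x azimuth deg, z down
    c,s=np.cos(np.radians(az)),np.sin(np.radians(az))
    return R.from_matrix(np.array([[c,s,0],[s,-c,0],[0,0,-1]]).T)
def go(tp,tr,fr=None):
    p,r=fr or pose(); d=r.inv().apply(np.array(tp)-p)/.03; a=(r.inv()*tr).as_rotvec()/np.pi
    print("shift",d.round(2),"turn",a.round(4),"rows>=",round(max(np.abs(d).max(),np.linalg.norm(a)*180/7.16),1)); return (np.array(tp),tr)
def log():
    import json
    s=get_state(); open("log.txt","a").write(json.dumps([list(map(float,s["joints"])),list(map(float,s["position"])),list(map(float,s["eef_rot"]))])+"\n")
E
python3 - <<'E'
import workcell
from h import *
log()
print([n for n in dir(workcell) if not n.startswith("__")]); print(getattr(workcell,"tip_reach",None))
# pure turn first then pure moves
go(pose()[0],down(-83.7)); go(pose()[0],down(96.3))
go((.494,-.205,.16),down(96.3),(pose()[0],down(96.3)))
E
```

```text
['MotionError', 'capture', 'close_job', 'get_state', 'place_of', 'silhouettes', 'tip_reach']
0.019
shift [0. 0. 0.] turn [ 0.     -0.      0.8584] rows>= 21.6
shift [0. 0. 0.] turn [ 0.      0.     -0.1416] rows>= 3.6
shift [-27.41   6.65   2.45] turn [0. 0. 0.] rows>= 27.4
```

Emit:
move_arm([
  [1,0,0,0,0,0,-0.0354],
  [1,0,0,0,0,0,-0.0354],
  [1,0,0,0,0,0,-0.0354],
  [1,0,0,0,0,0,-0.0354],
  [1,-0.98,0.24,0.08,0,0,0],
  [1,-0.98,0.24,0.08,0,0,0],
  [1,-0.98,0.24,0.08,0,0,0],
  [1,-0.98,0.24,0.08,0,0,0],
])

```text
time_s: 2.42
position: [0.247, 0.4754, 0.2238]
eef_rot: [0.0, 0.667, 0.745, -0.0]
wrist_force: [0.9, 0.3, -0.2]
finger_gap: 1.003
```

Emit:
move_arm([
  [1,-0.98,0.24,0.08,0,0,0],
  [1,-0.98,0.24,0.08,0,0,0],
  [1,-0.98,0.24,0.08,0,0,0],
  [1,-0.98,0.24,0.08,0,0,0],
  [1,-0.98,0.24,0.08,0,0,0],
  [1,-0.98,0.24,0.08,0,0,0],
  [1,-0.98,0.24,0.08,0,0,0],
  [1,-0.98,0.24,0.08,0,0,0],
])

```text
time_s: 3.08
position: [0.3303, 0.2478, 0.2049]
eef_rot: [0.0, 0.667, 0.745, 0.0]
wrist_force: [1.0, 0.2, 0.5]
finger_gap: 1.0
```

Emit:
move_arm([
  [1,-0.98,0.24,0.08,0,0,0],
  [1,-0.98,0.24,0.08,0,0,0],
  [1,-0.98,0.24,0.08,0,0,0],
  [1,-0.98,0.24,0.08,0,0,0],
  [1,-0.98,0.24,0.08,0,0,0],
  [1,-0.98,0.24,0.08,0,0,0],
  [1,-0.98,0.24,0.08,0,0,0],
  [1,-0.98,0.24,0.08,0,0,0],
])

```text
time_s: 3.75
position: [0.4135, 0.0202, 0.1858]
eef_rot: [0.0, 0.667, 0.745, 0.0]
wrist_force: [1.2, -0.2, -0.3]
finger_gap: 1.002
```

Emit:
move_arm([
  [1,-0.98,0.24,0.08,0,0,0],
  [1,-0.98,0.24,0.08,0,0,0],
  [1,-0.98,0.24,0.08,0,0,0],
  [1,-0.98,0.24,0.08,0,0,0],
  [1,-0.98,0.24,0.08,0,0,0],
  [1,-0.98,0.24,0.08,0,0,0],
  [1,-0.98,0.24,0.08,0,0,0],
  [1,0,0,0,0,0,0],
])

```text
time_s: 4.42
position: [0.4878, -0.1815, 0.1688]
eef_rot: [0.001, 0.668, 0.744, -0.0]
wrist_force: [0.2, -0.6, -0.3]
finger_gap: 0.997
```

```bash
python3 - <<'E'
from h import *
log(); s=get_state(); print(s["time_s"],s["joints"].round(3),s["position"].round(4),s["eef_rot"].round(4))
go((.494,-.205,.070),down(96.3))
E
```

```text
4.4167 [-3.580e-01  2.660e-01  1.919e+00 -1.000e-03  9.530e-01 -2.037e+00] [ 0.4878 -0.1815  0.1688] [ 0.0014  0.6679  0.7443 -0.    ]
shift [-0.79  0.12  3.3 ] turn [ 0.0006  0.0007 -0.0006] rows>= 3.3
```

Emit:
move_arm([
  [1,-0.79,0.12,0,0,0,0],
  [1,0,0,0.8,0,0,0],
  [1,0,0,0.8,0,0,0],
  [1,0,0,0.8,0,0,0],
  [1,0,0,0.6,0,0,0],
  [1,0,0,0.3,0,0,0],
  [0,0,0,0,0,0,0],
  [0,0,0,0,0,0,0],
], grip_force=25)

```text
time_s: 5.08
position: [0.492, -0.2003, 0.07]
eef_rot: [-0.0, 0.667, 0.745, -0.0]
wrist_force: [0.9, 0.4, 0.2]
finger_gap: 0.874
```

Emit:
move_arm([
  [0,0,0,0,0,0,0],
  [0,0,0,0,0,0,0],
  [0,0,0,0,0,0,0],
  [0,0,0,0,0,0,0],
  [0,0,0,0,0,0,0],
  [0,0,0,0,0,0,0],
  [0,0,0,-0.2,0,0,0],
  [0,0,0,-0.5,0,0,0],
])

```text
time_s: 5.75
position: [0.4911, -0.2003, 0.0904]
eef_rot: [-0.001, 0.667, 0.745, -0.0]
wrist_force: [0.1, 0.1, -0.2]
finger_gap: 0.292
```

```bash
python3 - <<'E'
from h import *
log(); s=get_state(); print(s["time_s"],s["joints"].round(3),s["position"].round(4),s["finger_gap"])
p,r=pose()
f=go((p[0],p[1],.12),down(96.3)); f=go((.41,-.06,.12),down(96.3),f); go((.41,-.06,.025),down(96.3),f)
E
```

```text
5.75 [-0.39   0.395  1.95  -0.     0.798 -2.071] [ 0.4911 -0.2003  0.0904] 0.29229709596441406
shift [ 0.   -0.   -0.99] turn [-0.0006 -0.0002  0.0001] rows>= 1.0
shift [ 4.95 -2.17  0.  ] turn [0. 0. 0.] rows>= 4.9
shift [0.   0.   3.17] turn [0. 0. 0.] rows>= 3.2
```

Emit:
move_arm([
  [0,0,0,-0.9,0,0,0],
  [0,0,0,-0.3,0,0,0],
  [0,0.83,-0.36,0,0,0,0],
  [0,0.83,-0.36,0,0,0,0],
  [0,0.83,-0.36,0,0,0,0],
  [0,0.83,-0.36,0,0,0,0],
  [0,0.83,-0.36,0,0,0,0],
  [0,0.8,-0.37,0,0,0,0],
])

```text
time_s: 6.42
position: [0.4104, -0.0593, 0.1271]
eef_rot: [0.001, 0.667, 0.745, 0.0]
wrist_force: [0.1, 1.0, -0.2]
finger_gap: 0.004
```

Emit:
move_arm([
  [0,0,0,0.8,0,0,0],
  [0,0,0,0.8,0,0,0],
  [0,0,0,0.5,0,0,0],
  [0,0,0,0.3,0,0,0],
  [0,0,0,0,0,0,0],
  [0,0,0,0,0,0,0],
  [0,0,0,0,0,0,0],
  [0,0,0,0,0,0,0],
])

```text
time_s: 7.08
position: [0.4117, -0.0603, 0.0556]
eef_rot: [0.001, 0.667, 0.745, 0.0]
wrist_force: [0.4, 0.4, -0.4]
finger_gap: 0.001
```

```bash
python3 - <<'E'
from h import *
log(); s=get_state(); print(s["time_s"],s["joints"].round(3),s["position"].round(4),s["finger_gap"],s["wrist_force"])
p,r=pose(); go((p[0],p[1],.021),down(96.3))
p=capture("top");w=cloud(p)
for r in silhouettes(p,"flat_bar_mid")[:1]:
  m=w[r["mask"]]; print(r["conf"],np.nanpercentile(m[:,2],[5,50,95]),rect(m[~np.isnan(m[:,0])][:,:2]))
cv2.imwrite("pics/t1.png",cv2.resize(p["image"][120:290,150:440][...,::-1],(800,469),interpolation=cv2.INTER_CUBIC))
for q in ["bracket_leg","bracket","bracket_heel","small_angle_mid","channel_mid"]:
    print(q,[(np.round(r["location"],3).tolist(),round(r["conf"],2)) for r in place_of(p,q)[:2]])
# bin frame profile along bin y
c=np.array([.509,-.279]);a=np.radians(10.6);ex=np.array([np.cos(a),np.sin(a)]);ey=np.array([-ex[1],ex[0]])
d=w[...,:2]-c; X=d@ex;Y=d@ey; m=(np.abs(X)<.02)
for y in np.arange(-.116,.116,.003):
    k=m&(Y>=y)&(Y<y+.003)
    if k.any(): print(f"{y*1000:.0f}:{np.nanmedian(w[...,2][k])*1000:.0f}",end=" ")
E
```

```text
7.0833 [-0.149  0.319  2.208 -0.     0.613 -1.83 ] [ 0.4117 -0.0603  0.0556] 0.0014361778865578055 [ 0.38586622  0.40062844 -0.4129377 ]
shift [ 0.   -0.    1.15] turn [ 0.0005  0.0001 -0.    ] rows>= 1.2
0.78 [0.05718225 0.06060879 0.06349442] (array([ 494.6, -209.6]), [38.5, 149.5], np.float32(6.3))
bracket_leg [([0.498, -0.216, 0.027], 0.66)]
bracket [([0.495, -0.203, 0.005], 0.54), ([0.654, 0.18, -0.001], 0.52)]
bracket_heel [([0.498, -0.223, 0.003], 0.63)]
small_angle_mid [([0.509, -0.265, 0.02], 0.53)]
channel_mid [([0.524, -0.34, 0.022], 0.94)]
-116:52 -113:42 -110:28 -107:8 -104:7 -101:6 -98:6 -95:7 -80:44 -77:30 -74:11 -71:11 -68:10 -65:11 -62:11 -59:13 -47:45 -44:26 -41:7 -38:7 -35:7 -32:8 -29:6 -26:7 -23:7 -20:7 -17:7 -14:9 -5:33 -2:18 1:10 4:11 7:10 10:11 13:11 16:10 19:12 22:7 25:6 28:7 31:7 34:6 37:7 40:6 43:6 46:7 55:45 58:47 61:48 64:61 67:61 70:61 73:61 76:60 79:61 82:58 85:58 88:34 91:13 94:12 97:7 100:7 109:51 112:22 115:14
```

View pics/t1.png

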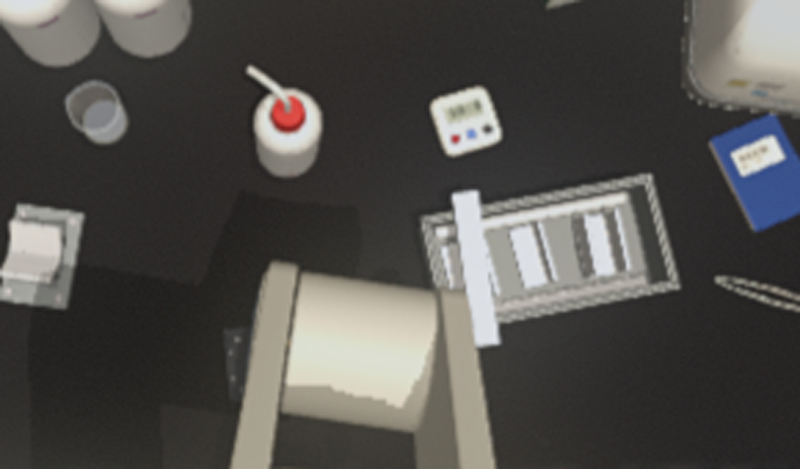

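The view shows the bar still on the bin at (475,268) px. The fingers hadn't closed before I lifted, since they move at about 0.073 of opening per row. Nothing moved, so I'll go back and grasp it properly.

```bash
python3 - <<'E'
from h import *
p,r=pose()
f=go((p[0],p[1],.12),down(96.3)); f=go((.494,-.205,.12),down(96.3),f); go((.494,-.205,.069),down(96.3),f)
E
```

```text
shift [-0.    0.   -2.17] turn [0.0001 0.     0.    ] rows>= 2.2
shift [-5.1   2.22  0.  ] turn [0. 0. 0.] rows>= 5.1
shift [0.  0.  1.7] turn [0. 0. 0.] rows>= 1.7
```

Emit:
move_arm([
  [0.6,0,0,-0.9,0,0,0],
  [0.6,0,0,-0.9,0,0,0],
  [0.6,0,0,-0.37,0,0,0],
  [0.6,-0.85,0.37,0,0,0,0],
  [0.6,-0.85,0.37,0,0,0,0],
  [0.6,-0.85,0.37,0,0,0,0],
  [0.6,-0.85,0.37,0,0,0,0],
  [0.6,-0.85,0.37,0,0,0,0],
])

```text
time_s: 8.1
position: [0.4806, -0.1819, 0.12]
eef_rot: [0.0, 0.667, 0.745, 0.0]
wrist_force: [0.2, 0.0, 0.7]
finger_gap: 0.563
```

Emit:
move_arm([
  [0.6,-0.85,0.37,0,0,0,0],
  [0.6,0,0,0,0,0,0],
  [0.6,0,0,0.7,0,0,0],
  [0.6,0,0,0.7,0,0,0],
  [0.6,0,0,0.3,0,0,0],
  [0,0,0,0,0,0,0],
  [0,0,0,0,0,0,0],
  [0,0,0,0,0,0,0],
])

```text
time_s: 8.77
position: [0.4937, -0.2042, 0.0692]
eef_rot: [-0.0, 0.667, 0.745, 0.0]
wrist_force: [-0.7, -0.1, 0.2]
finger_gap: 0.4
```

Emit:
move_arm([
  [0,0,0,0,0,0,0],
  [0,0,0,0,0,0,0],
  [0,0,0,0,0,0,0],
  [0,0,0,0,0,0,0],
  [0,0,0,0,0,0,0],
  [0,0,0,-0.4,0,0,0],
  [0,0,0,-0.8,0,0,0],
  [0,0,0,-0.8,0,0,0],
])

```text
time_s: 9.43
position: [0.4931, -0.2046, 0.1286]
eef_rot: [-0.001, 0.667, 0.745, -0.001]
wrist_force: [0.9, 0.1, -0.8]
finger_gap: 0.271
```

```bash
python3 - <<'E'
from h import *
log(); s=get_state(); print(s["time_s"],s["joints"].round(3),s["position"].round(4),s["finger_gap"],s["wrist_force"])
f=go((.41,-.06,.13),down(96.3)); go((.41,-.06,.021),down(96.3),f)
E
```

```text
9.4333 [-0.396  0.343  1.919 -0.     0.882 -2.077] [ 0.4931 -0.2046  0.1286] 0.2711241414639934 [ 0.91829372  0.06788935 -0.80259451]
shift [ 5.1  -2.22 -0.04] turn [-0.0007 -0.0003  0.    ] rows>= 5.1
shift [0.   0.   3.63] turn [0. 0. 0.] rows>= 3.6
```

Emit:
move_arm([
  [0,0.85,-0.37,0,0,0,0],
  [0,0.85,-0.37,0,0,0,0],
  [0,0.85,-0.37,0,0,0,0],
  [0,0.85,-0.37,0,0,0,0],
  [0,0.85,-0.37,0,0,0,0],
  [0,0.85,-0.37,0,0,0,0],
  [0,0,0,0.7,0,0,0],
  [0,0,0,0.8,0,0,0],
])

```text
time_s: 10.1
position: [0.4116, -0.0593, 0.0846]
eef_rot: [0.002, 0.666, 0.746, 0.001]
wrist_force: [0.8, -0.2, -1.4]
finger_gap: 0.273
```

Emit:
move_arm([
  [0,0,0,0.8,0,0,0],
  [0,0,0,0.7,0,0,0],
  [0,0,0,0.4,0,0,0],
  [0,0,0,0.2,0,0,0],
  [0,0,0,0,0,0,0],
  [0,0,0,0,0,0,0],
  [0.6,0,0,0,0,0,0],
  [0.6,0,0,0,0,0,0],
])

```text
time_s: 10.77
position: [0.4115, -0.0602, 0.0213]
eef_rot: [0.0, 0.667, 0.745, 0.0]
wrist_force: [-0.2, -0.1, -0.0]
finger_gap: 0.388
```

Emit:
move_arm([
  [0.6,0,0,0,0,0,0],
  [0.6,0,0,0,0,0,0],
  [0.6,0,0,-0.5,0,0,0],
  [0.6,0,0,-0.9,0,0,0],
  [0.6,0,0,-0.9,0,0,0],
  [0.6,0,0,-0.9,0,0,0],
  [0.6,0,0,-0.5,0,0,-0.024],
  [0.6,0,0,0,0,0,0],
])

```text
time_s: 11.43
position: [0.413, -0.0604, 0.135]
eef_rot: [0.003, 0.637, 0.771, 0.002]
wrist_force: [1.4, -0.5, 0.0]
finger_gap: 0.602
```

```bash
python3 - <<'E'
from h import *
log(); s=get_state(); print(s["time_s"],s["joints"].round(3),s["position"].round(4),s["finger_gap"],s["wrist_force"])
p=capture("top");w=cloud(p)
cv2.imwrite("pics/t2.png",cv2.resize(p["image"][120:290,150:440][...,::-1],(800,469),interpolation=cv2.INTER_CUBIC))
for q in ["bracket_leg","bracket","bracket_heel","flat_bar_mid"]:
    print(q,[(np.round(r["location"],4).tolist(),round(r["conf"],2)) for r in place_of(p,q)[:1]])
for q in ["bracket","flat_bar_mid"]:
  for r in silhouettes(p,q)[:1]:
    m=w[r["mask"]]; m=m[~np.isnan(m[:,0])];print(q,r["conf"],np.percentile(m[:,2],[5,50,95]),rect(m[:,:2]))
    if q=="bracket": print(rect(m[m[:,2]>.04][:,:2]),rect(m[m[:,2]<.016][:,:2]))
c=np.array([.509,-.279]);a=np.radians(10.6);ex=np.array([np.cos(a),np.sin(a)]);ey=np.array([-ex[1],ex[0]])
d=w[...,:2]-c; X=d@ex;Y=d@ey; z=w[...,2]
k=(np.abs(X)<.035)&(Y>.04)&(Y<.07)&(z>.03)&(z<.055)
i=np.argsort(Y[k]);print([(int(x*1000),int(y*1000),int(h*1000)) for x,y,h in zip(X[k][i],Y[k][i],z[k][i])][::6])
k=(np.abs(X)<.02)&(Y>.085)&(Y<.1)
i=np.argsort(Y[k]);print([(int(y*1000),int(h*1000)) for x,y,h in zip(X[k][i],Y[k][i],z[k][i])][::4])
E
```

```text
11.4333 [-0.149  0.164  2.155 -0.     0.817 -1.909] [ 0.413  -0.0604  0.135 ] 0.6024881457000041 [ 1.42122571 -0.52019599  0.01974272]
bracket_leg [([0.4972, -0.2214, 0.029], 0.61)]
bracket [([0.4995, -0.201, 0.007], 0.7)]
bracket_heel [([0.4974, -0.2242, 0.0022], 0.65)]
flat_bar_mid []
bracket 0.74 [0.0090844  0.01253185 0.04716445] (array([ 490.5, -166. ]), [41.9, 133.2], np.float32(110.0))
(array([ 473.8, -171.5]), [31.1, 128.6], np.float32(125.4)) (array([ 507.3, -204.7]), [37.7, 49.1], np.float32(96.1))
[(-23, 56, 45), (-28, 57, 45), (16, 58, 46), (-11, 59, 45), (-7, 60, 31), (-9, 61, 30), (1, 61, 31), (20, 62, 40), (26, 62, 35), (15, 63, 39)]
[(85, 12), (86, 12), (87, 13), (88, 9), (90, 9), (91, 11), (92, 14), (94, 11), (94, 9), (96, 9), (97, 14), (97, 3), (98, 8)]
```

View pics/t2.png

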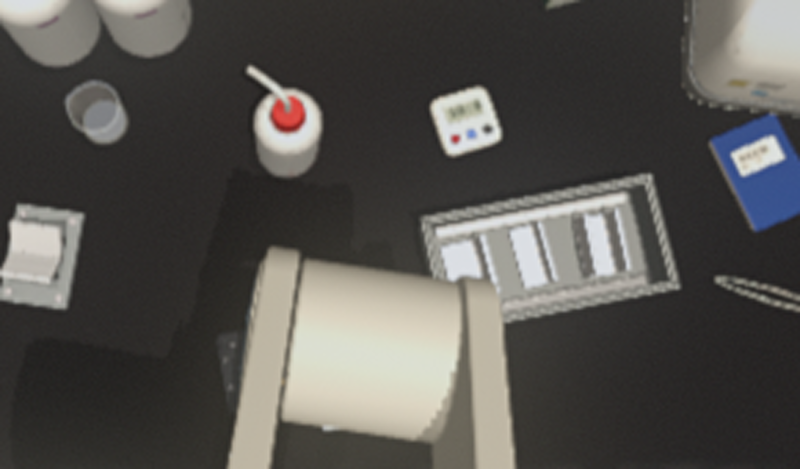

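The bar lies on the bench under the arm, with its end at (235,360) px. The bracket is now open to view in the bin, with the flat leg at (462,258) px and the top of the upright leg at (490,260). The next move is a short tilt so I can learn the wrist length and check that a 45° tilt is within reach.

Emit:
move_arm([
  [0.6,0,0,-0.5,0.038,0,0],
  [0.6,0,0,0,0.038,0,0],
  [0.6,0,0,0,0.038,0,0],
  [0.5,0,0,0,0,0,0],
  [0.4,0,0,0,0,0,0],
  [0.4,0,0,0,0,0,0],
  [0.4,0,0,0,0,0,0],
  [0.4,0,0,0,0,0,0],
])

```text
time_s: 12.45
position: [0.4101, -0.0602, 0.1472]
eef_rot: [-0.113, 0.629, 0.757, -0.136]
wrist_force: [0.3, -0.2, -0.1]
finger_gap: 0.403
```

```bash
cat > kin.py <<'E'
from h import *
import json
from scipy.optimize import least_squares
D=[json.loads(l) for l in open("log.txt")]
def fk(j,P):
    h,L1,L2,a3,Lt,a=P
    z=lambda t:R.from_rotvec([0,0,t]); y=lambda t:R.from_rotvec([0,t,0])
    r1=z(j[0]); r2=r1*y(j[1]); r3=r2*y(j[2]); r6=r3*z(j[3])*y(j[4])*z(j[5])
    p=r1.apply([a,0,h])+r2.apply([0,0,L1])+r3.apply([a3,0,L2])+r6.apply([0,0,Lt])
    return p,r6
T=R.from_matrix(np.eye(3))
def res(P):
    e=[]
    for j,p,q in D: e+=list(fk(j,P)[0]-p)
    return np.array(e+[.02*P[5],.01*(P[3])])
f=least_squares(res,[.15,.4,.4,0,.25,0]); P=f.x
def rot(q): return R.from_quat([q[1],q[2],q[3],q[0]])
j,p,q=D[-1]; OFF=fk(j,P)[1].inv()*rot(q)
def ik(tp,tr,j0):
    g=least_squares(lambda j:np.r_[fk(j,P)[0]-tp,.3*((fk(j,P)[1]*OFF).inv()*tr).as_rotvec()],j0,bounds=([-2.63,-.92,.06,-1.3,0,-3.02],[2.63,2.1,2.66,4.44,2.69,3.02]))
    return g.x.round(3),round(float(np.abs(g.fun).max()),5)
E
python3 - <<'E'
from h import *
log()
from kin import *
s=get_state();print(s["time_s"],s["joints"].round(3),s["position"].round(4),s["finger_gap"])
print(P.round(4),np.abs(f.fun).max(),OFF.as_rotvec().round(3))
for j,p,q in D: print(((fk(j,P)[1]*OFF).inv()*rot(q)).magnitude().round(4),end=" ")
print()
for sgn in(1,-1):   # +: body toward robot?
    for t in(0,25,35,45):
        tr=down(81.8)*R.from_rotvec([np.radians(sgn*t),0,0]); zz=tr.apply([0,0,1]).round(2)
        for tp in([.512,.235,.05],[.512,.235,.15]): 
            best=min((ik(tp,tr,j0) for j0 in([.43,.3,1.8,0,1,-1.],[.43,.3,1.8,.5,1,-1.5],[.43,.3,1.8,-.5,.6,-.5],[.43,.3,1.8,2.5,.6,2])),key=lambda g:g[1])
            print(sgn,t,zz,tp[2],best)
go(pose()[0],down(100.6));go((.499,-.222,.15),down(100.6),(pose()[0],down(100.6)))
E
```

```text
12.45 [-0.076  0.338  1.934 -0.096  1.216 -1.782] [ 0.4101 -0.0602  0.1472] 0.4032333152819468
[2.931e-01 5.677e-01 4.943e-01 5.850e-02 3.391e-01 1.000e-04] 0.0014815416704846152 [-0.    -0.     3.142]Traceback (most recent call last):
  File "<stdin>", line 6, in <module>
AttributeError: 'float' object has no attribute 'round'
```

```bash
python3 - <<'E'
from kin import *
for sgn in(1,-1):
    for t in(0,25,35,45):
        tr=down(81.8)*R.from_rotvec([np.radians(sgn*t),0,0]); zz=tr.apply([0,0,1]).round(2)
        for tp in([.512,.235,.05],[.512,.235,.15]): 
            best=min((ik(tp,tr,j0) for j0 in([.43,.3,1.8,0,1,-1.],[.43,.3,1.8,.5,1,-1.5],[.43,.3,1.8,-.5,.6,-.5],[.43,.3,1.8,2.5,.6,2])),key=lambda g:g[1])
            print(sgn,t,zz,tp[2],best)
a=down(100.6);go(pose()[0],a);go((.499,-.222,.147),a,(pose()[0],a))
E
```

```text
1 0 [ 0.  0. -1.] 0.05 (array([ 0.43 ,  0.498,  1.898, -0.   ,  0.746, -0.997]), 0.0)
1 0 [ 0.  0. -1.] 0.15 (array([ 0.43 ,  0.354,  1.842, -0.   ,  0.946, -0.997]), 0.0)
1 25 [-0.42  0.06 -0.91] 0.05 (array([ 0.317,  0.687,  1.617,  0.2  ,  1.239, -1.214]), 0.0)
1 25 [-0.42  0.06 -0.91] 0.15 (array([ 0.317,  0.564,  1.576,  0.192,  1.4  , -1.181]), 0.0)
1 35 [-0.57  0.08 -0.82] 0.05 (array([ 0.286,  0.781,  1.505,  0.244,  1.426, -1.248]), 0.0)
1 35 [-0.57  0.08 -0.82] 0.15 (array([ 0.286,  0.66 ,  1.475,  0.241,  1.573, -1.212]), 0.0)
1 45 [-0.7   0.1  -0.71] 0.05 (array([ 0.262,  0.88 ,  1.397,  0.282,  1.607, -1.266]), 0.0)
1 45 [-0.7   0.1  -0.71] 0.15 (array([ 0.262,  0.759,  1.38 ,  0.286,  1.739, -1.227]), 0.0)
-1 0 [ 0.  0. -1.] 0.05 (array([ 0.43 ,  0.498,  1.898, -0.   ,  0.746, -0.997]), 0.0)
-1 0 [ 0.  0. -1.] 0.15 (array([ 0.43 ,  0.354,  1.842, -0.   ,  0.946, -0.997]), 0.0)
-1 25 [ 0.42 -0.06 -0.91] 0.05 (array([ 0.604,  0.434,  2.152, -0.929,  0.367,  0.024]), 0.0)
-1 25 [ 0.42 -0.06 -0.91] 0.15 (array([ 0.604,  0.243,  2.1  , -0.586,  0.546, -0.357]), 0.0)
-1 35 [ 0.57 -0.08 -0.82] 0.05 (array([0.67 , 0.484, 2.276, 4.44 , 0.433, 0.989]), 0.0132)
-1 35 [ 0.57 -0.08 -0.82] 0.15 (array([ 0.688,  0.249,  2.192, -1.069,  0.505,  0.172]), 0.0)
-1 45 [ 0.7  -0.1  -0.71] 0.05 (array([0.775, 0.543, 2.297, 4.371, 0.639, 1.163]), 0.0)
-1 45 [ 0.7  -0.1  -0.71] 0.15 (array([ 0.771,  0.27 ,  2.22 , -1.3  ,  0.603,  0.461]), 0.01752)
shift [0. 0. 0.] turn [-1.135e-01 -0.000e+00 -1.000e-04] rows>= 2.9
shift [-5.85  1.92  0.01] turn [0. 0. 0.] rows>= 5.8
```

The ±45° check says the body leaning outward reaches easily, while leaning inward is near the joint limits. So I'll split the tilt: grasp on the bench with about 20° of inward lean and place with about 25° of outward lean. First I'll take the bracket out of the bin.

Emit:
move_arm([
  [0.35,0,0,0,-0.038,0,0],
  [0.35,0,0,0,-0.038,0,0],
  [0.35,0,0,0,-0.0375,0,0],
  [0.35,-0.84,0.27,0,0,0,0],
  [0.35,-0.84,0.27,0,0,0,0],
  [0.35,-0.84,0.27,0,0,0,0],
  [0.35,-0.84,0.27,0,0,0,0],
  [0.35,-0.84,0.27,0,0,0,0],
])

```text
time_s: 13.12
position: [0.4739, -0.1778, 0.1478]
eef_rot: [0.001, 0.639, 0.769, -0.0]
wrist_force: [0.2, 0.6, -0.1]
finger_gap: 0.345
```

Emit:
move_arm([
  [0.35,-0.84,0.27,0,0,0,0],
  [0.35,-0.81,0.3,0,0,0,0],
  [0.35,0,0,0.6,0,0,0],
  [0.35,0,0,0.7,0,0,0],
  [0.35,0,0,0.5,0,0,0],
  [0.35,0,0,0,0,0,0],
  [0.35,0,0,0,0,0,0],
  [0.35,0,0,0,0,0,0],
])

```text
time_s: 13.78
position: [0.5001, -0.2222, 0.094]
eef_rot: [0.0, 0.639, 0.769, -0.0]
wrist_force: [0.3, -0.2, -0.2]
finger_gap: 0.35
```

```bash
python3 - <<'E'
from h import *
s=get_state();print(s["time_s"],s["joints"].round(3),s["position"].round(4),s["finger_gap"])
go((.499,-.222,.034),down(100.6))
p=capture("top"); cv2.imwrite("pics/t3.png",cv2.resize(p["image"][180:255,290:410][...,::-1],(800,500),interpolation=cv2.INTER_CUBIC))
q=capture("scene"); a=cv2.resize(q["image"][140:230,290:410][...,::-1],(800,600),interpolation=cv2.INTER_CUBIC); cv2.imwrite("pics/s3.png",a)
from kin import *
for xy in((.46,.09),(.5,.1),(.44,.08)):
  for b in(-15,-20):
    print(xy,b,[min((ik([*xy,z],down(81.8)*R.from_rotvec([np.radians(b),0,0]),j0) for j0 in([.2,.3,1.8,-.3,.6,-1.],[.2,.3,1.8,-.7,.6,-.5])),key=lambda g:g[1]) for z in(.0235,.12)])
E
```

```text
13.7833 [-4.200e-01  4.100e-01  1.914e+00 -1.000e-03  8.180e-01 -2.176e+00] [ 0.5001 -0.2222  0.094 ] 0.34989153291071684
shift [ 0.01 -0.03  2.  ] turn [-0.      0.0003  0.0001] rows>= 2.0
(0.46, 0.09) -15 [(array([ 0.268,  0.389,  2.283, -0.43 ,  0.251, -0.754]), 0.0), (array([ 0.268,  0.172,  2.231, -0.214,  0.508, -0.984]), 0.0)]
(0.46, 0.09) -20 [(array([ 0.299,  0.39 ,  2.337, -0.994,  0.176, -0.165]), 0.0), (array([ 0.299,  0.154,  2.287, -0.377,  0.409, -0.804]), 0.0)]
(0.5, 0.1) -15 [(array([ 0.266,  0.427,  2.199, -0.364,  0.293, -0.824]), 0.0), (array([ 0.266,  0.23 ,  2.15 , -0.205,  0.529, -0.996]), 0.0)]
(0.5, 0.1) -20 [(array([ 0.294,  0.424,  2.254, -0.792,  0.205, -0.376]), 0.0), (array([ 0.294,  0.212,  2.207, -0.356,  0.428, -0.831]), 0.0)]
(0.44, 0.08) -15 [(array([ 0.256,  0.37 ,  2.327, -0.466,  0.226, -0.728]), 0.0), (array([ 0.256,  0.14 ,  2.272, -0.213,  0.496, -0.996]), 0.0)]
(0.44, 0.08) -20 [(array([ 0.289,  0.372,  2.382, -1.13 ,  0.159, -0.037]), 0.0), (array([ 0.289,  0.122,  2.328, -0.378,  0.398, -0.811]), 0.0)]
```

View pics/s3.png

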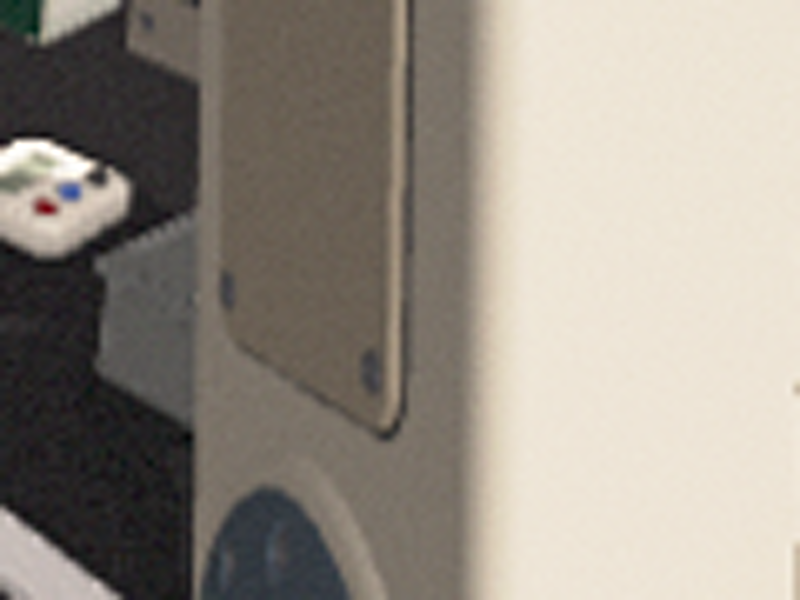

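Emit:
move_arm([
  [0.35,0,0,0.7,0,0,0],
  [0.35,0,0,0.7,0,0,0],
  [0.35,0,0,0.4,0,0,0],
  [0.35,0,0,0.2,0,0,0],
  [0.35,0,0,0,0,0,0],
  [0,0,0,0,0,0,0],
  [0,0,0,0,0,0,0],
  [0,0,0,0,0,0,0],
], grip_force=30)

```text
time_s: 14.55
position: [0.5004, -0.2223, 0.0337]
eef_rot: [0.0, 0.639, 0.77, -0.0]
wrist_force: [-0.4, -0.7, -0.6]
finger_gap: 0.156
```

Emit:
move_arm([
  [0,0,0,0,0,0,0],
  [0,0,0,0,0,0,0],
  [0,0,0,0,0,0,0],
  [0,0,0,0,0,0,0],
  [0,0,0,-0.2,0,0,0],
  [0,0,0,-0.7,0,0,0],
  [0,0,0,-0.8,0,0,0],
  [0,0,0,-0.8,0,0,0],
])

```text
time_s: 15.22
position: [0.4993, -0.2217, 0.1085]
eef_rot: [-0.001, 0.639, 0.77, -0.001]
wrist_force: [0.5, 0.1, -1.1]
finger_gap: 0.052
```

```bash
python3 - <<'E'
from h import *
s=get_state();print(s["time_s"],s["joints"].round(3),s["position"].round(4),s["finger_gap"]*92,s["wrist_force"])
log();a=down(100.6);b=down(171.8)
p,r=pose();f=go((p[0],p[1],.14),a);f=go((.48,.10,.14),a,f);f=go(f[0],b,f);go((.48,.1,.03),b,f)
E
```

```text
15.2167 [-4.200e-01  3.880e-01  1.905e+00 -1.000e-03  8.510e-01 -2.175e+00] [ 0.4993 -0.2217  0.1085] 4.8207267901832935 [ 0.46119231  0.13084399 -1.10803471]
shift [ 0.   -0.   -1.05] turn [-0.0009 -0.0002  0.0001] rows>= 1.0
shift [10.66  1.34  0.  ] turn [0. 0. 0.] rows>= 10.7
shift [0. 0. 0.] turn [ 0.      0.     -0.3956] rows>= 9.9
shift [0.   0.   3.67] turn [0. 0. 0.] rows>= 3.7
```

Emit:
move_arm([
  [0,0,0,-0.6,0,0,0],
  [0,0,0,-0.45,0,0,0],
  [0,0.89,0.11,0,0,0,0],
  [0,0.89,0.11,0,0,0,0],
  [0,0.89,0.11,0,0,0,0],
  [0,0.89,0.11,0,0,0,0],
  [0,0.89,0.11,0,0,0,0],
  [0,0.89,0.11,0,0,0,0],
])

```text
time_s: 15.88
position: [0.4894, -0.0597, 0.1396]
eef_rot: [-0.0, 0.639, 0.769, -0.001]
wrist_force: [0.8, -0.1, -0.8]
finger_gap: 0.054
```

Emit:
move_arm([
  [0,0.89,0.11,0,0,0,0],
  [0,0.89,0.11,0,0,0,0],
  [0,0.89,0.11,0,0,0,0],
  [0,0.89,0.11,0,0,0,0],
  [0,0.89,0.12,0,0,0,0],
  [0,0.87,0.12,0,0,0,0],
  [0,0,0,0,0,0,-0.036],
  [0,0,0,0,0,0,-0.036],
])

```text
time_s: 16.55
position: [0.4802, 0.1012, 0.1395]
eef_rot: [-0.001, 0.545, 0.839, -0.0]
wrist_force: [-0.3, 0.2, -1.1]
finger_gap: 0.054
```

Emit:
move_arm([
  [0,0,0,0,0,0,-0.036],
  [0,0,0,0,0,0,-0.036],
  [0,0,0,0,0,0,-0.036],
  [0,0,0,0,0,0,-0.036],
  [0,0,0,0,0,0,-0.036],
  [0,0,0,0,0,0,-0.036],
  [0,0,0,0,0,0,-0.036],
  [0,0,0,0,0,0,-0.036],
])

```text
time_s: 17.22
position: [0.4803, 0.0997, 0.1395]
eef_rot: [-0.001, 0.124, 0.992, -0.0]
wrist_force: [0.2, -0.5, -0.3]
finger_gap: 0.053
```

Emit:
move_arm([
  [0,0,0,0.6,0,0,-0.036],
  [0,0,0,0.8,0,0,0],
  [0,0,0,0.8,0,0,0],
  [0,0,0,0.6,0,0,0],
  [0,0,0,0.3,0,0,0],
  [0,0,0,0,0,0,0],
  [0,0,0,0,0,0,0],
  [0,0,0,0,0,0,0],
])

```text
time_s: 17.88
position: [0.4811, 0.0999, 0.0472]
eef_rot: [-0.0, 0.071, 0.998, -0.0]
wrist_force: [0.1, 0.7, 0.1]
finger_gap: 0.055
```

```bash
python3 - <<'E'
from h import *
s=get_state();print(s["time_s"],s["joints"].round(3),s["position"].round(4),s["finger_gap"]*92,s["wrist_force"])
go((.48,.1,.0285),down(171.8))
p=capture("scene");cv2.imwrite("pics/s4.png",cv2.resize(p["image"][...,::-1],(768,576)))
E
```

```text
17.8833 [ 0.202  0.421  2.055  0.     0.666 -2.799] [0.4811 0.0999 0.0472] 5.087333884762375 [0.11822763 0.66441161 0.09639522]
shift [ 0.03 -0.    0.62] turn [-0.     -0.0001  0.0006] rows>= 0.6
```

View pics/s4.png

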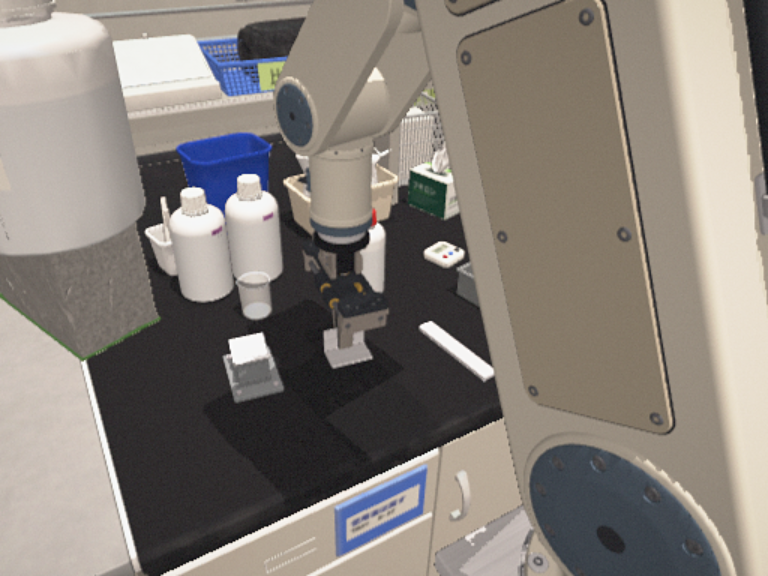

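The bracket hangs in the gripper at (348,345) px with its flat leg toward the robot. The bar lies flat at (455,350) px. The bystanders look undisturbed.

Emit:
move_arm([
  [0,0.02,0,0.3,0,0,0],
  [0,0,0,0.2,0,0,0],
  [0,0,0,0.13,0,0,0],
  [0,0,0,0,0,0,0],
  [0,0,0,0,0,0,0],
  [0.2,0,0,0,0,0,0],
  [0.3,0,0,0,0,0,0],
  [0.3,0,0,0,0,0,0],
])

```text
time_s: 18.6
position: [0.4796, 0.0998, 0.0272]
eef_rot: [-0.001, 0.071, 0.998, -0.0]
wrist_force: [-0.1, -1.5, -0.0]
finger_gap: 0.247
```

Emit:
move_arm([
  [0.3,0,0,0,0,0,0],
  [0.3,0,0,0,0,0,0],
  [0.3,0,0,-0.3,0,0,0],
  [0.3,0,0,-0.8,0,0,0],
  [0.5,0,0,-0.9,0,0,0],
  [1,0,0,-0.9,0,0,0],
  [1,0,0,-0.5,0,0,0],
  [1,0,0,0,0,0,0],
])

```text
time_s: 19.27
position: [0.482, 0.1003, 0.1332]
eef_rot: [0.002, 0.071, 0.998, 0.001]
wrist_force: [0.1, -0.7, -0.2]
finger_gap: 0.566
```

```bash
python3 - <<'E'
from h import *
s=get_state();print(s["time_s"],s["joints"].round(3),s["position"].round(4),s["finger_gap"]*92,s["wrist_force"])
log()
p=capture("scene");w=cloud(p)
for q in ["bracket_leg","bracket_heel","bracket"]:
    print(q,[(np.round(r["location"],4).tolist(),round(r["conf"],2)) for r in place_of(p,q)[:2]])
b=np.radians(15); az=np.radians(171.8); u=np.array([np.cos(az),np.sin(az),0]); v=np.array([0,0,1])
n=p
P0,r0=pose()
heel=np.array([P0[0],P0[1],0])-.0025*u   # jaw centre = leg mid-thickness
T=heel+.005*u+.0048*v; tcp=T+.019*(np.sin(b)*u+np.cos(b)*v)
tr=down(81.8)*R.from_rotvec([-b,0,0]); print("heel",heel.round(4),"tcp",tcp.round(4),"toolz",tr.apply([0,0,1]).round(3))
f=(P0,r0); f=go(P0,down(81.8),f); f=go(P0,tr,f); f=go(tcp,tr,f)
E
```

```text
19.2667 [ 0.202  0.276  2.007  0.     0.855 -2.798] [0.482  0.1003 0.1332] 52.05669369257109 [ 0.0781901  -0.65018252 -0.16881904]
bracket_leg [([0.4786, 0.1002, 0.0214], 0.83)]
bracket_heel [([0.4803, 0.0941, -0.0003], 0.81)]
bracket [([0.4655, 0.1003, -0.0002], 0.72)]
heel [0.4816 0.0994 0.    ] tcp [0.4717 0.1008 0.0232] toolz [ 0.256 -0.037 -0.966]
shift [0. 0. 0.] turn [-9.000e-04 -5.000e-04  5.006e-01] rows>= 12.6
shift [0. 0. 0.] turn [-0.0833  0.      0.    ] rows>= 2.1
shift [-0.   -1.15  3.33] turn [0. 0. 0.] rows>= 3.3
```

Emit:
move_arm([
  [1,0,0,0,0,0,0.0385],
  [1,0,0,0,0,0,0.0385],
  [1,0,0,0,0,0,0.0385],
  [1,0,0,0,0,0,0.0385],
  [1,0,0,0,0,0,0.0385],
  [1,0,0,0,0,0,0.0385],
  [1,0,0,0,0,0,0.0385],
  [1,0,0,0,0,0,0.0385],
])

```text
time_s: 20.13
position: [0.4789, 0.0997, 0.1279]
eef_rot: [-0.002, 0.529, 0.849, -0.001]
wrist_force: [0.3, 0.1, -0.6]
finger_gap: 0.998
```

Emit:
move_arm([
  [1,0,0,0,0,0,0.0385],
  [1,0,0,0,0,0,0.0385],
  [1,0,0,0,0,0,0.0385],
  [1,0,0,0,0,0,0.0385],
  [1,0,0,0,0,0,0.0385],
  [1,0,0,0,-0.03,0,0],
  [1,0,0,0,-0.03,0,0],
  [1,0,0,0,-0.024,0,0],
])

```text
time_s: 20.8
position: [0.4787, 0.0998, 0.1281]
eef_rot: [0.1, 0.749, 0.649, 0.086]
wrist_force: [0.7, -0.9, -0.7]
finger_gap: 1.002
```

```bash
python3 - <<'E'
from h import *
s=get_state();print(s["time_s"],s["joints"].round(3),s["position"].round(4),s["finger_gap"]*92)
log()
p,r=pose()
tr=down(81.8)*R.from_rotvec([-np.radians(15),0,0])
go(p,tr);go((.4721,.1005,.0232),tr)
E
```

```text
20.8 [ 0.277  0.185  2.187 -0.209  0.537 -0.984] [0.4787 0.0998 0.1281] 92.16430222448336
shift [0. 0. 0.] turn [0.0007 0.     0.0001] rows>= 0.0
shift [-0.01 -1.13  3.32] turn [0.0007 0.     0.0001] rows>= 3.3
```

Emit:
move_arm([
  [1,0,-0.6,0,0,0,0],
  [1,0,-0.53,0.6,0,0,0],
  [1,0,0,0.6,0,0,0],
  [1,0,0,0.6,0,0,0],
  [1,0,0,0.6,0,0,0],
  [1,0,0,0.5,0,0,0],
  [1,0,0,0.3,0,0,0],
  [1,0,0,0.12,0,0,0],
], grip_force=40)

```text
time_s: 21.47
position: [0.4715, 0.1003, 0.0219]
eef_rot: [0.098, 0.749, 0.65, 0.084]
wrist_force: [0.6, -0.4, -0.2]
finger_gap: 1.003
```

```bash
python3 - <<'E'
from h import *
s=get_state();print(s["time_s"],s["joints"].round(3),s["position"].round(4),s["finger_gap"]*92,s["wrist_force"])
tr=down(81.8)*R.from_rotvec([-np.radians(15),0,0])
go((.4721,.1005,.0232),tr)
E
```

```text
21.4667 [ 0.282  0.406  2.253 -0.415  0.269 -0.757] [0.4715 0.1003 0.0219] 92.30731593603147 [ 0.56757265 -0.36446855 -0.19860509]
shift [ 0.01  0.03 -0.04] turn [-0.0011  0.0006  0.0003] rows>= 0.0
```

Emit:
move_arm([
  [1,0,0.03,-0.04,0,0,0],
  [0.5,0,0,0,0,0,0],
  [0.5,0,0,0,0,0,0],
  [0.5,0,0,0,0,0,0],
  [0.5,0,0,0,0,0,0],
  [0.5,0,0,0,0,0,0],
  [0.5,0,0,0,0,0,0],
  [0.5,0,0,0,0,0,0],
], grip_force=40)

```text
time_s: 22.13
position: [0.4738, 0.1008, 0.0262]
eef_rot: [0.099, 0.749, 0.649, 0.086]
wrist_force: [-2.4, 0.0, 7.0]
finger_gap: 0.671
```

```bash
python3 - <<'E'
from h import *
s=get_state();print(s["time_s"],s["joints"].round(3),s["position"].round(4),s["finger_gap"]*92,s["wrist_force"]);log()
p=capture("scene");w=cloud(p)
for q in ["bracket_leg","bracket_heel","bracket","seat"]:
    print(q,[(np.round(r["location"],4).tolist(),round(r["conf"],2)) for r in place_of(p,q)[:1]])
P0,r0=pose(); heel=np.array([.4821,.0994,0]); L=r0.inv().apply(heel-P0); print("heel in tool",L.round(4))
np.save("L.npy",L)
r15=down(81.8)*R.from_rotvec([-np.radians(15),0,0]); r30=r0*R.from_rotvec([np.radians(45),0,0])
seat=np.array([.513,.234,.029]); tcp=seat-r30.apply(L); print("final tcp",tcp.round(4), r30.apply([0,0,1]).round(3), r30.apply([1,0,0]).round(3))
from kin import *
print(ik(tcp,r30,[.3,.6,1.6,.2,1.3,-1.2]),ik(tcp+[0,0,.08],r30,[.3,.6,1.6,.2,1.3,-1.2]))
f=(P0,r0); f=go(P0+[0,0,.12],r0,f); f=go(f[0],r30,f); f=go(tcp+[0,0,.07],r30,f); go(tcp,r30,f)
# holder details: V ridge/top edges
w=cloud(capture("top")); 
k=(np.abs(w[...,0]-.513)<.06)&(np.abs(w[...,1]-.234)<.06)
print("hi",rect(w[k&(w[...,2]>.02)][:,:2]),"plate",rect(w[k&(w[...,2]>.004)][:,:2]),"tips",rect(w[k&(w[...,2]>.045)][:,:2]))
E
```

```text
22.1333 [ 0.282  0.397  2.251 -0.407  0.274 -0.765] [0.4738 0.1008 0.0262] 61.695524666114515 [-2.35581922  0.02972257  6.96681547]
bracket_leg [([0.4789, 0.0997, 0.0221], 0.94)]
bracket_heel [([0.4784, 0.0947, -0.0048], 0.92)]
bracket [([0.4621, 0.1009, -0.0014], 0.79)]
seat [([0.5145, 0.2319, 0.0253], 0.61)]
heel in tool [-0.0002  0.0013  0.0275]
final tcp [0.5255 0.2324 0.0535] [-0.494  0.071 -0.867] [ 0.142  0.99  -0.   ]
(array([ 0.292,  0.742,  1.531,  0.217,  1.354, -1.235]), 0.0) (array([ 0.292,  0.645,  1.504,  0.213,  1.476, -1.208]), 0.0)
shift [-0.    1.04 -3.86] turn [0. 0. 0.] rows>= 3.9
shift [0. 0. 0.] turn [ 0.25  0.   -0.  ] rows>= 6.3
shift [4.59 1.31 0.12] turn [0. 0. 0.] rows>= 4.6
shift [0.   1.16 2.02] turn [0. 0. 0.] rows>= 2.0
hi (array([500.6, 213.6]), [65.9, 107.3], np.float32(63.5)) plate (array([511.9, 234.5]), [116.7, 118.4], np.float32(91.5)) tips (array([500.6, 213.6]), [65.9, 107.3], np.float32(63.5))
```

Emit:
move_arm([
  [0.5,0,0.1,-0.38,0,0,0],
  [0.5,0,0.2,-0.75,0,0,0],
  [0.5,0,0.2,-0.75,0,0,0],
  [0.5,0,0.2,-0.75,0,0,0],
  [0.5,0,0.2,-0.75,0,0,0],
  [0.5,0,0.14,-0.48,0,0,0],
  [0.5,0,0,0,0,0,0],
  [0.5,0,0,0,0,0,0],
])

```text
time_s: 23.1
position: [0.474, 0.1009, 0.1461]
eef_rot: [0.099, 0.749, 0.649, 0.086]
wrist_force: [0.1, 0.3, 0.4]
finger_gap: 0.665
```

```bash
python3 - <<'E'
from h import *
s=get_state();print(s["time_s"],s["joints"].round(3),s["position"].round(4),s["finger_gap"]*92,s["wrist_force"]);log()
for n in("scene","top"):
    p=capture(n);w=cloud(p)
    if n=="scene": cv2.imwrite("pics/s5.png",cv2.resize(p["image"][170:290,130:290][...,::-1],(800,600),interpolation=cv2.INTER_CUBIC))
    for r in silhouettes(p,"holder")[:1]:
        m=w[cv2.erode(r["mask"].astype(np.uint8),np.ones((3,3)))>0]; m=m[~np.isnan(m[:,0])]; print(n,r["conf"],len(m),"plate",rect(m[m[:,2]<.014][:,:2]),"hi",rect(m[m[:,2]>.022][:,:2]),np.percentile(m[:,2],[2,98]))
        c=np.array([.512,.234]);a=np.radians(-8.3);d=m[:,:2]-c;X=d@[np.cos(a),np.sin(a)];Y=d@[-np.sin(a),np.cos(a)];Z=m[:,2]
        for sg in(1,-1):
            k=(sg*X>.004)&(sg*X<.022)&(abs(Y)<.02)&(Z>.028)&(Z<.056)&(abs(Z-.029-sg*X)<.008)
            if k.sum()>8: print(" side",sg,k.sum(),"median Z-.029-|X|",np.median(Z[k]-.029-sg*X[k]).round(4),"slope",np.polyfit(X[k],Z[k],1).round(3),"Yrange",np.percentile(Y[k],[0,100]).round(3))
        k=(Z>.03); print(" Y ext of V",np.percentile(Y[k],[1,99]).round(4),"X ext",np.percentile(X[k],[1,99]).round(4))
    for q in ["seat","holder"]: print(q,[(np.round(r["location"],4).tolist(),round(r["conf"],2)) for r in place_of(p,q)[:1]])
E
```

```text
23.1 [ 0.282  0.146  2.18  -0.196  0.583 -0.994] [0.474  0.1009 0.1461] 61.20428248347557 [0.12745336 0.28737057 0.41716068]
scene 0.82 1118 plate (array([507.8, 236.1]), [66.2, 95.4], np.float32(171.6)) hi (array([510. , 235.6]), [49.9, 55.4], np.float32(171.8)) [0.00598054 0.05240369]
 side 1 216 median Z-.029-|X| -0.0003 slope [0.99  0.029] Yrange [-0.02  0.02]
 side -1 17 median Z-.029-|X| -0.007 slope [-0.992  0.022] Yrange [-0.018  0.019]
 Y ext of V [-0.0217  0.0258] X ext [-0.0286  0.023 ]
seat [([0.5152, 0.2333, 0.0288], 0.7)]
holder [([0.5091, 0.2369, 0.0018], 0.75)]
top 0.85 302 plate (array([527.1, 215.5]), [55.2, 91.9], np.float32(28.6)) hi (array([526.3, 231.2]), [25.0, 52.1], np.float32(89.0)) [0.00530655 0.05404006]
 side 1 93 median Z-.029-|X| 0.0007 slope [1.03  0.029] Yrange [-0.02  0.02]
 Y ext of V [-0.0259  0.0202] X ext [0.0038 0.027 ]
seat [([0.5148, 0.2314, 0.0286], 0.66)]
holder [([0.5164, 0.2351, -0.0015], 0.96)]
```

View pics/s5.png

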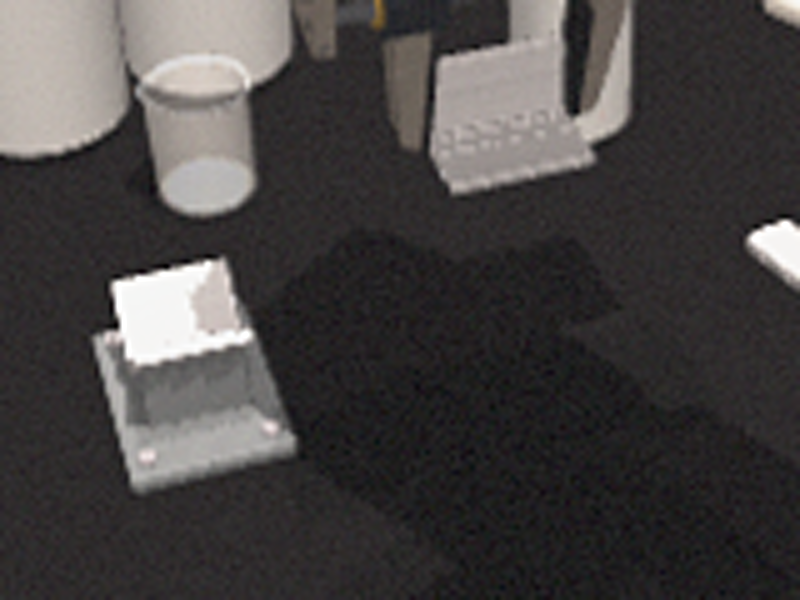

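The crop shows the bracket held by its ends at (510,120) px with both inner faces visible. The empty holder V is at (185,310) px. I'll check the bracket's pose in the gripper from these faces and plan the final moves.

```bash
python3 - <<'E'
from h import *
P0,r0=pose(); L=np.load("L.npy"); L[0]=0; heel=P0+r0.apply(L); print("heel",heel.round(4))
p=capture("scene");w=cloud(p);m=w[silhouettes(p,"bracket")[0]["mask"]];m=m[~np.isnan(m[:,0])]
az=np.radians(171.8);u=np.array([np.cos(az),np.sin(az),0]);l=np.array([-u[1],u[0],0])
d=m-heel;U=d@u;V=d[:,2];S=d@l
k=(U>.01)&(U<.036)&(abs(V-.005)<.01)&(abs(S)<.025);print("flat top v (5)",k.sum(),np.median(V[k])*1e3,np.polyfit(U[k],V[k],1)[0],"length",np.percentile(S[k],[0,100])*1e3)
k=(V>.012)&(V<.036)&(abs(U-.005)<.01)&(abs(S)<.025);print("upright face u (5)",k.sum(),np.median(U[k])*1e3,np.polyfit(V[k],U[k],1)[0])
print("ext",np.percentile(S,[1,99])*1e3, "U max",np.percentile(U,99)*1e3,"V max",np.percentile(V,99)*1e3)
r30=down(81.8)*R.from_rotvec([np.radians(30),0,0])
tcp=np.array([.512,.234,.029])-r30.apply(L);print(tcp.round(4))
f=(P0,r0); f=go(f[0],r30,f); f=go(tcp+[0,0,.07],r30,f); go(tcp,r30,f)
E
```

```text
heel [0.4815 0.0995 0.1187]
flat top v (5) 169 4.696110265210468 -0.004685210148745571 length [-24.98080687  24.78707134]
upright face u (5) 218 5.6704602821422085 0.0012831911268327563
ext [-31.40318905  87.96504626] U max 41.52569042600213 V max 40.52820629429979
[0.5245 0.2322 0.0535]
shift [0. 0. 0.] turn [0.2498 0.0004 0.    ] rows>= 6.3
shift [4.58 1.28 0.09] turn [0. 0. 0.] rows>= 4.6
shift [0.   1.17 2.02] turn [0. 0. 0.] rows>= 2.0
```

Emit:
move_arm([
  [0.5,0,0,0,0.0357,0,0],
  [0.5,0,0,0,0.0357,0,0],
  [0.5,0,0,0,0.0357,0,0],
  [0.5,0,0,0,0.0357,0,0],
  [0.5,0,0,0,0.0357,0,0],
  [0.5,0,0,0,0.0357,0,0],
  [0.5,0,0,0,0.0356,0,0],
  [0.5,0,0,0,0,0,0],
])

```text
time_s: 24.27
position: [0.475, 0.1002, 0.1431]
eef_rot: [-0.197, 0.73, 0.631, -0.172]
wrist_force: [-0.7, -0.7, -1.4]
finger_gap: 0.666
```

Emit:
move_arm([
  [0.5,0.5,0.1,0,0,0,0],
  [0.5,0.8,0.2,0,0,0,0],
  [0.5,0.8,0.2,0,0,0,0],
  [0.5,0.8,0.2,0,0,0,0],
  [0.5,0.8,0.2,0,0,0,0],
  [0.5,0.6,0.2,0.05,0,0,0],
  [0.5,0.28,0.18,0.04,0,0,0],
  [0.5,0,0,0,0,0,0],
])

```text
time_s: 24.93
position: [0.5247, 0.2342, 0.1239]
eef_rot: [-0.194, 0.73, 0.634, -0.168]
wrist_force: [-0.2, -0.6, -0.3]
finger_gap: 0.669
```

```bash
python3 - <<'E'
from h import *
s=get_state();print(s["time_s"],s["joints"].round(3),s["position"].round(4),s["finger_gap"]*92,s["wrist_force"]);log()
P0,r0=pose(); L=np.load("L.npy"); L[0]=0; heel=P0+r0.apply(L); print("heel",heel.round(4))
p=capture("scene");w=cloud(p);m=w[silhouettes(p,"bracket")[0]["mask"]];m=m[~np.isnan(m[:,0])]
a=np.radians(-8.2);ex=np.array([np.cos(a),np.sin(a),0]);l=np.array([-ex[1],ex[0],0])
d=m-heel;X=d@ex;Z=d[:,2];S=d@l
k=(X>.006)&(X<.024)&(abs(Z-X-.0071)<.01)&(abs(S)<.025);print(k.sum(),"Z-X (7.1)",np.median(Z[k]-X[k])*1e3,np.polyfit(X[k],Z[k],1)[0],np.percentile(S[k],[0,100])*1e3)
r30=down(81.8)*R.from_rotvec([np.radians(30),0,0])
tcp=np.array([.512,.234,.029])-r30.apply(L); f=go(tcp+[0,0,.015],r30); go(tcp,r30,f)
cv2.imwrite("pics/s6.png",cv2.resize(p["image"][130:290,110:310][...,::-1],(750,600),interpolation=cv2.INTER_CUBIC))
E
```

```text
24.9333 [ 0.293  0.656  1.509  0.212  1.459 -1.213] [0.5247 0.2342 0.1239] 61.56074581230986 [-0.18810499 -0.55966226 -0.31485414]
heel [0.5123 0.236  0.0994]
284 Z-X (7.1) 7.792945580055845 0.9441928853129324 [-24.75667129  24.92306925]
shift [0.01 0.93 1.61] turn [0.0007 0.0004 0.0002] rows>= 1.6
shift [0.   0.25 0.43] turn [0. 0. 0.] rows>= 0.4
```

View pics/s6.png

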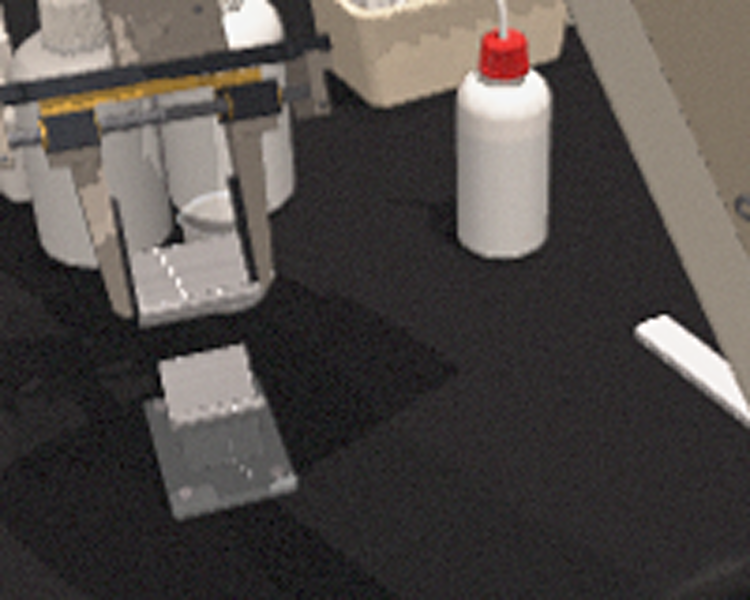

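The view shows the bracket V-up at (195,275) px, directly above and parallel to the holder V at (205,385) px.

Emit:
move_arm([
  [0.5,0.01,0.25,0.4,0,0,0],
  [0.5,0,0.3,0.5,0,0,0],
  [0.5,0,0.25,0.45,0,0,0],
  [0.5,0,0.13,0.26,0,0,0],
  [0.5,0,0.06,0.12,0,0,0],
  [0.5,0,0.06,0.1,0,0,0],
  [0.5,0,0,0,0,0,0],
  [0.5,0,0,0,0,0,0],
])

```text
time_s: 25.7
position: [0.525, 0.2325, 0.0611]
eef_rot: [-0.195, 0.73, 0.633, -0.169]
wrist_force: [0.2, 0.1, -1.0]
finger_gap: 0.67
```

```bash
cat > chk.py <<'E'
from h import *
s=get_state();print(s["time_s"],s["position"].round(4),s["finger_gap"]*92,s["wrist_force"].round(1))
P0,r0=pose(); L=np.load("L.npy"); L[0]=0; heel=P0+r0.apply(L); print("heel",heel.round(4))
r30=down(81.8)*R.from_rotvec([np.radians(30),0,0])
go(np.array([.512,.234,.029])-r30.apply(L),r30)
E
python3 chk.py
```

```text
25.7 [0.525  0.2325 0.0611] 61.63644100924609 [ 0.2  0.1 -1. ]
heel [0.5126 0.2343 0.0366]
shift [-0.01  0.11  0.23] turn [ 0.0005  0.0001 -0.    ] rows>= 0.2
```

Emit:
move_arm([
  [0.5,0,0.03,0.06,0,0,0],
  [0.5,0,0.03,0.06,0,0,0],
  [0.5,0,0.03,0.06,0,0,0],
  [0.5,0,0,0,0,0,0],
  [0.5,0,0,0,0,0,0],
  [0.5,0,0,0,0,0,0],
  [0.5,0,0,0,0,0,0],
  [0.5,0,0,0,0,0,0],
])

```text
time_s: 26.37
position: [0.5244, 0.2326, 0.0549]
eef_rot: [-0.195, 0.73, 0.633, -0.169]
wrist_force: [0.9, -0.2, 0.0]
finger_gap: 0.669
```

```bash
python3 chk.py
```

```text
26.3667 [0.5244 0.2326 0.0549] 61.53379125127398 [ 0.9 -0.2  0. ]
heel [0.512  0.2343 0.0304]
shift [-0.01  0.03  0.04] turn [0.0004 0.0002 0.    ] rows>= 0.0
```

No contact yet, with the heel about 1.4 mm above the seat by calculation. I'll go down in small steps and watch the force.

Emit:
move_arm([
  [0.5,0,0.01,0.02,0,0,0],
  [0.5,0,0.01,0.02,0,0,0],
  [0.5,0,0.01,0.02,0,0,0],
  [0.5,0,0,0,0,0,0],
  [0.5,0,0,0,0,0,0],
  [0.5,0,0,0,0,0,0],
  [0.5,0,0,0,0,0,0],
  [0.5,0,0,0,0,0,0],
])

```text
time_s: 27.03
position: [0.5252, 0.2326, 0.0536]
eef_rot: [-0.195, 0.73, 0.633, -0.169]
wrist_force: [1.2, -1.8, 6.0]
finger_gap: 0.669
```

```bash
python3 chk.py
```

```text
27.0333 [0.5252 0.2326 0.0536] 61.58466446233431 [ 1.2 -1.8  6. ]
heel [0.5128 0.2344 0.0291]
shift [-0.02 -0.02  0.01] turn [ 0.0009 -0.      0.    ] rows>= 0.0
```

Emit:
move_arm([
  [0.5,0,0.03,-0.015,0,0,0],
  [0.5,0,0,0,0,0,0],
  [0.5,0,0,0,0,0,0],
  [0.7,0,0,0,0,0,0],
  [0.74,0,0,0,0,0,0],
  [0.85,0,0,0,0,0,0],
  [1,0,0,0,0,0,0],
  [1,0,0,0,0,0,0],
], grip_force=20)

```text
time_s: 27.7
position: [0.5252, 0.2324, 0.0526]
eef_rot: [-0.195, 0.73, 0.633, -0.169]
wrist_force: [0.2, -0.3, -0.2]
finger_gap: 0.936
```

Emit:
move_arm([
  [1,0,0,0,0,0,0],
  [1,0,0,0,0,0,0],
  [1,0,0,-0.2,0,0,0],
  [1,0,0,-0.6,0,0,0],
  [1,0,0,-0.8,0,0,0],
  [1,0,0,-0.8,0,0,0],
  [1,0,-0.4,-0.8,0,0,0],
  [1,0,-0.6,-0.8,0,0,0],
])

```text
time_s: 28.37
position: [0.5597, 0.2272, 0.1723]
eef_rot: [-0.195, 0.73, 0.632, -0.169]
wrist_force: [-0.4, -0.1, -0.0]
finger_gap: 1.001
```

Emit:
move_arm([
  [1,0,-0.9,-0.5,-0.03,0,0],
  [1,0,-0.9,-0.5,-0.03,0,0],
  [1,0,-0.9,-0.5,-0.03,0,0],
  [1,0,-0.9,-0.5,-0.03,0,0],
  [1,0,-0.8,-0.3,-0.03,0,0],
  [1,0,-0.8,0,0,0,0],
  [1,0,-0.5,0,0,0,0],
  [1,0,0,0,0,0,0],
])

```text
time_s: 29.03
position: [0.419, 0.2478, 0.2823]
eef_rot: [-0.019, 0.755, 0.655, -0.017]
wrist_force: [-0.0, 0.2, 0.2]
finger_gap: 0.996
```

```bash
python3 - <<'E'
from h import *
s=get_state();print(s["time_s"],s["position"].round(4),s["joints"].round(2),s["wrist_force"].round(1))
a=np.radians(-8.2);ex=np.array([np.cos(a),np.sin(a),0]);l=np.array([-ex[1],ex[0],0])
p=capture("scene");w=cloud(p);seat=np.array([.512,.234,.029])
cv2.imwrite("pics/s7.png",cv2.resize(p["image"][150:290,80:280][...,::-1],(800,560),interpolation=cv2.INTER_CUBIC))
rs=silhouettes(p,"bracket")
for r in rs[:2]:
    m=w[r["mask"]];m=m[~np.isnan(m[:,0])];d=m-seat;X=d@ex;Z=d[:,2];S=d@l
    print(round(r["conf"],2),len(m),m.mean(0).round(3))
    for sg in(1,-1):
        k=(sg*X>.006)&(sg*X<.026)&(abs(Z-sg*X-.0071)<.009)&(abs(S)<.036)
        if k.sum()>8: print(sg,k.sum(),"Z-|X| (7.1)",np.median(Z[k]-sg*X[k])*1e3,"slope",np.polyfit(X[k],Z[k],1)[0],"along slope",np.polyfit(S[k],Z[k]-sg*X[k],1)[0],"S",np.percentile(S[k],[0.5,99.5])*1e3)
    k=Z>.02;print("ext S",np.percentile(S[k],[1,99])*1e3,"X",np.percentile(X,[1,99])*1e3,"Zmax",np.percentile(Z,99)*1e3)
for q in ["bracket_heel","bracket","seat","wash_bottle","beaker","timer","small_angle_mid","channel_mid","flat_bar_mid"]: print(q,[(np.round(r["location"],4).tolist(),round(r["conf"],2)) for r in place_of(p,q)[:1]])
E
```

```text
29.0333 [0.419  0.2478 0.2823] [ 0.51  0.11  1.84  0.03  1.23 -0.93] [-0.   0.2  0.2]
bracket_heel [([0.5094, 0.2332, 0.0257], 0.94)]
bracket []
seat [([0.5133, 0.2326, 0.0251], 0.56)]
wash_bottle [([0.6345, -0.0134, 0.0023], 0.7)]
beaker [([0.6569, 0.1753, 0.0017], 0.68)]
timer [([0.4137, -0.0605, 0.0074], 0.72)]
small_angle_mid [([0.5151, -0.2669, 0.0182], 0.74)]
channel_mid [([0.5171, -0.3387, 0.0214], 0.57)]
flat_bar_mid [([0.4108, -0.0569, 0.0069], 0.73)]
```

View pics/s7.png

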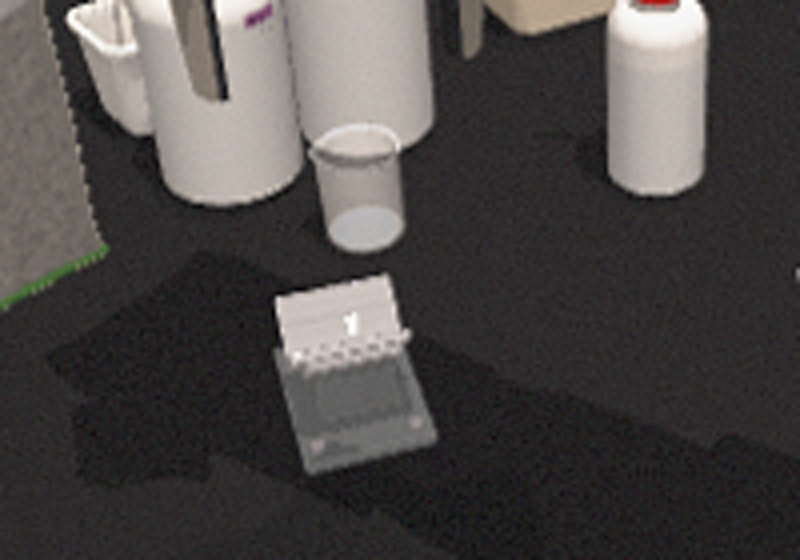

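The bracket is in the holder V at (340,320) px and the beaker and wash bottle stand as before. One geometry check with the point cloud remains.

```bash
python3 - <<'E'
from h import *
a=np.radians(-8.2);ex=np.array([np.cos(a),np.sin(a),0]);l=np.array([-ex[1],ex[0],0])
seat=np.array([.512,.234,.029])
for n in("scene","top"):
    p=capture(n);w=cloud(p);d=w-seat;X=d@ex;Z=d[...,2];S=d@l
    for sg in(1,-1):
        k=(sg*X>.006)&(sg*X<.024)&(abs(Z-sg*X-.0071)<.007)&(abs(S)<.04)
        if k.sum()>8: print(n,sg,k.sum(),"Z-|X| (7.1)",(np.median(Z[k]-sg*X[k])*1e3).round(2),"slope",np.polyfit(X[k],Z[k],1)[0].round(3),"along",np.polyfit(S[k],Z[k]-sg*X[k],1)[0].round(3),"S",(np.percentile(S[k],[0.5,99.5])*1e3).round(1))
    k=(Z>.018)&(Z<.035)&(abs(X)<.04)&(abs(S)<.05)
    if k.any(): print("  hi ext S",(np.percentile(S[k],[.5,99.5])*1e3).round(1),"X",(np.percentile(X[k],[1,99])*1e3).round(1),"Zmax",(np.percentile(Z[k],99)*1e3).round(1))
    k=(Z>-.026)&(Z<-.017)&(abs(X)<.06)&(abs(S)<.06)
    if k.sum()>20: print("  plate S",(np.percentile(S[k],[.5,99.5])*1e3).round(1))
    if n=="top":
        for q in ["timer","parts_bin","flat_bar_mid","bracket"]: print(q,[(np.round(r["location"],4).tolist(),round(r["conf"],2)) for r in place_of(p,q)[:1]])
E
```

```text
scene 1 340 Z-|X| (7.1) 7.02 slope 0.997 along 0.003 S [-28.2  32.9]
  hi ext S [-28.4  33. ] X [-29.3  25.1] Zmax 32.5
  plate S [-33.   36.4]
top 1 162 Z-|X| (7.1) 7.73 slope 0.975 along -0.004 S [-30.5  30.1]
top -1 147 Z-|X| (7.1) 6.92 slope -0.975 along 0.009 S [-30.7  30.7]
  hi ext S [-30.7  30.3] X [-28.4  27.1] Zmax 33.3
  plate S [-54.   53.3]
timer [([0.6531, -0.2067, 0.0014], 0.78)]
parts_bin [([0.5119, -0.2787, 0.0011], 0.73)]
flat_bar_mid [([0.4103, -0.0627, 0.0062], 0.74)]
bracket [([0.4986, 0.2409, 0.0428], 0.68)]
```

Both legs lie flat on the holder legs. The bracket is centred to about 1 mm, relative to the plate in the same view. Handing in.

```bash
python3 -c "
from workcell import *
print(close_job())"
```

```text
the job is handed in; nothing more can be done
None
```

The job is done and handed in at about 29 s of the 72 s allowed.

- **Flat bar:** I lifted it off the bin and laid it flat on the bench near (0.41, -0.06). The first try lifted before the fingers had closed, but nothing moved and the second grasp held.
- **Bracket:** I took it out by its upright leg, set it on the open bench and let go. I then took it by its two ends, turned it V-up and lowered it into the holder until light contact (about 6 N). After releasing, I backed the arm clear.

**Last checks:**
- **Seating:** Both legs lie at about 45°, with the inner faces at 6.9–7.7 mm where 7.1 mm is ideal. There is no measurable tilt along the length.
- **Centring:** The ends are centred to about 1 mm. The two cameras differ by about 2 mm in absolute position along the V, which is within their calibration.
- **Other parts:** The wash bottle, beaker, timer, small angle and channel read at their original positions within detector accuracy. In the last scene picture the detector put "timer" on the flat bar, and the top view placed it correctly. I did not check the rods separately.

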